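# Seat two packers in a taper sizing gauge

### The arm

A 6-joint arm with a two-finger parallel gripper is mounted at the origin on a cart in front of the work surface, level with it; the furniture and walls round the work are solid. World frame = base frame: x ahead of the robot, y to its left, z up, the work surface at z = 0. Lengths are in m, angles in rad, forces in N, time in s.
With the tool pointing down it reaches from about 0.375 to 0.975 m from the base axis. Payload 3.8 kg.
Tool frame: the origin (TCP) lies on the centre line of the jaws, within the pads' length; the fingertips stand 17 mm ahead of it and the grasp point (between the pads) lies 2 mm behind it (bot.tip_extent is the distance from the TCP to the fingertips, in m); z points along the fingers, y is the line along which they close (so a half turn about z gives the same grasp; the last joint's range is limited). The gripper opens to 85 mm and grips with 20 to 120 N. Pads are 22 mm wide; open, the fingers measure 114 mm over their backs; the gripper's body (76 mm by 85 mm) begins 54 mm behind the grasp point. The pads swing forward as they close: fully open they stand 13 mm farther back than shut.
Start: joints at [-0.037, 0.264, 1.604, -0, 1.274, -0.037], TCP at [0.675, -0, 0.248] pointing down, gripper open.
Joint ranges: [-2.63, 2.63], [-0.94, 2.18], [0.31, 2.57], [-1.31, 4.45], [0, 2.66], [-2.55, 2.55]. Speed limits (rad/s): [2.57, 2.57, 3.14, 3.14, 3.14, 3.14].

### API

Orientations are given as a rotation vector (axis times angle).
In Python, from workcell import readout, read_camera, finish_job, bot gives the robot as it stands.
- The arm moves only by the tool jog_arm, never from a script. Its argument "deltas" is one flat list of numbers, 7 for each row, row after row: the shift along the tool's x, y, z in m, then the turn, a rotation vector about the tool's x, y, z in degrees, then the gripper command: -1 is shut, 1 is fully open, values between are in proportion. A call has 1 to 8 rows; each row is the pose to reach, as a shift and turn from the pose commanded when the call began, along the tool's axes at that moment; what a row does not reach only later rows make up. A row lasts 1/10 s, in which the tool goes at most 50 mm and 8.59 degrees, less where a joint would pass 70% of its speed; a pose out of reach is approached as far as the arm can. A call with a gripper value outside its range is refused whole. The fingers move at their own pace and stop on an object; "squeeze" is the grip in N (left out, the last holds). Time passes only in rows, so rows that repeat a pose let the fingers close. It gives the time, the measured TCP pose, the force, the opening and the grip force at its end, in the units of the state.
- readout.read_state(): the state, without advancing time (a new reading comes with each control period).
- read_camera(name): name is "scene" or "side" or "wrist"; returns a dict with "color" (384x512x3 uint8, blue, green, red), "fx", "fy", "cx", "cy" (pixels), "dist" ([k1, k2, p1, p2, k3] as OpenCV has them; the pictures are not rectified), "origin" and "attitude" of the camera in the world. Camera axes: x right, y down, z forward; pixel columns grow to the right and rows downward; lengths in m; the calibration is good to about 2 mm. A picture is of the moment at which its call begins. There is no depth.
- finish_job(): hands the job in; it is judged then, once.
The state is a dict: "time": time; "q": joint angles; "joint_vel": joint speeds; "joint_torque": joint torques, N m; "tool_pos": TCP position; "tcp_rot": TCP orientation; "wrist_force": force on the tool from outside, world axes, zero at the start; "torque": the same for the moment, N m; "width": opening from 0.0 (shut) to 1.0 (fully open); "grip_force": force on a finger pad.
Only numpy, scipy, OpenCV 4.12 (cv2) and the standard library are available. Lean on these libraries where they do the work, as an engineer would, in place of code of your own. Each camera call takes 0.05 s, during which the arm holds its last target. There are 200 camera calls.

### The job

Put the thin packer (red top) into the narrow end slot of the sizing gauge and press it straight down, flush against the upright steel cheek, until it is firmly nipped by the leaning brass one; then do the same with the thick packer (green top) in the wide end slot. Feel for the stop, because each slot's taper is set a little differently: press each packer with about 10 N, never so hard that a cheek takes more than 25 N. Leave both standing upright in their slots, let go, leave the middle slot empty and do not disturb the nut, bearing and gear on the bench.

Things in the scene. Friction and masses are not known exactly. Their poses are not given: they have to be found in the camera images.
- packer_thin: thin packer: flat aluminium plate with a red painted top end (the uppermost 14 mm), standing upright on edge on the bench; 44 (x, width) x 14 (y, thickness) x 70 (z, height) mm, 0.25 kg nominal (can differ by 30 percent). Origin: centre of its underside. Pinch it across its thickness near the top
- packer_thick: thick packer: the same kind of plate with a green painted top end; 44 (x) x 22 (y, thickness) x 70 (z) mm, 0.38 kg nominal (can differ by 30 percent). Origin: centre of its underside
- gauge: sizing gauge fixed to the bench: blue base plate 74 (x) x 190 (y) x 8 mm with three slots in a row along its y axis, 58 mm apart, narrow at -y, middle, wide at +y; each slot runs along x, is 50 mm long, open at its ends and at the top. The cheeks' tops are 50 mm above the bench. Origin: under the centre of the middle slot, at bench height. Its axes are those of the slots
- slot_thin (a point): mouth of the narrow slot, for the thin packer: on the plane of the cheeks' tops, where the packer's centre line passes when it stands flush against the upright cheek; the cheek's face is 7 mm to its -y side, the leaning cheek's top edge is 12 mm (give or take 2) to its +y side. x runs along the slot, z up
- slot_thick (a point): mouth of the wide slot, for the thick packer: likewise; the upright cheek's face is 11 mm to its -y side, the leaning cheek's top edge 16 mm (give or take 2) to its +y side
- wall_thin: upright cheek of the narrow slot: plain steel block on the -y side, 50 x 11 x 42 mm, its face vertical. Origin: on its slot face, at bench height. Fixed to the gauge
- ramp_thin: leaning cheek of the narrow slot, +y side: a carrier (origin: strip's nominal top edge, at bench height) with a rigid brass strip; the slot loses 1 mm of width per 5 mm of depth. The strip sits up to 2 mm nearer or farther, not measured, so the packer's foot stops 15 to 35 mm below the mouth: only force tells where. Self-locking: once pressed home, a packer stays nipped
- wall_thick: upright cheek of the wide slot, like that of the narrow slot
- ramp_thick: carrier of the leaning cheek of the wide slot, like that of the narrow slot with its own unknown setting of up to 2 mm; the thick packer's foot stops 15 to 35 mm below the mouth. In either slot each cheek takes about 0.7 to 1.6 times the force that presses the packer down, because of the wedge
- nut: loose hexagon nut, 30 x 34 x 13 mm, on the bench near the packers; leave alone. Origin: centre of its underside
- bearing: loose ball bearing, 52 mm across, 15 mm high, on the bench; leave alone. Origin: centre of its underside
- gear: loose gear wheel, 60 mm across, 24 mm high, on the bench in front of the gauge; leave alone. Origin: centre of its underside
Things that resemble listed ones, but are neither listed nor needed, are in the scene too. What is shaped like the packer_thick but orange or turquoise is not meant.

How it is judged:
On the way, in this order (a step that is already met when the one before it is completed fails the run):
1. the thin packer is pressed home in its own slot, upright, both cheeks pressed with at least 4 N (z of packer_thin in the frame of slot_thin between -0.039 and -0.011 m and x of packer_thin in the frame of slot_thin between -0.012 and 0.012 m and y of packer_thin in the frame of slot_thin between -0.004 and 0.004 m and angle between packer_thin's own z axis and vertical below 0.045 rad and angle between the x axis of packer_thin and the x axis of gauge, either way round below 0.12 rad and contact force between packer_thin and wall_thin above 4 N and contact force between packer_thin and ramp_thin above 4 N), for 0.2 s.
2. the thick packer is pressed home in its own slot, upright, both cheeks pressed with at least 4 N (z of packer_thick in the frame of slot_thick between -0.039 and -0.011 m and x of packer_thick in the frame of slot_thick between -0.012 and 0.012 m and y of packer_thick in the frame of slot_thick between -0.004 and 0.004 m and angle between packer_thick's own z axis and vertical below 0.045 rad and angle between the x axis of packer_thick and the x axis of gauge, either way round below 0.12 rad and contact force between packer_thick and wall_thick above 4 N and contact force between packer_thick and ramp_thick above 4 N), for 0.2 s.
At the end, for the whole second after the job is handed in: each packer stands at rest in its own slot, nipped between both cheeks (each touched with more than 0.3 N), its foot 11 to 39 mm below the mouth, within 12 mm of the slot's middle along it and 4 mm across, upright within 0.045 rad and in line with the slot within 0.12 rad (z of packer_thin in the frame of slot_thin between -0.039 and -0.011 m and x of packer_thin in the frame of slot_thin between -0.012 and 0.012 m and y of packer_thin in the frame of slot_thin between -0.004 and 0.004 m and angle between each of packer_thin, packer_thick's own z axis and vertical below 0.045 rad and angle between the x axis of each of packer_thin, packer_thick and the x axis of gauge, either way round below 0.12 rad and contact force between packer_thin and wall_thin above 0.3 N and contact force between packer_thin and ramp_thin above 0.3 N and linear speed of each of packer_thin, packer_thick below 0.01 m/s and angular speed of each of packer_thin, packer_thick below 0.1 rad/s and z of packer_thick in the frame of slot_thick between -0.039 and -0.011 m and x of packer_thick in the frame of slot_thick between -0.012 and 0.012 m and y of packer_thick in the frame of slot_thick between -0.004 and 0.004 m and contact force between packer_thick and wall_thick above 0.3 N and contact force between packer_thick and ramp_thick above 0.3 N).
It fails at once if a cheek of the thin slot is loaded with more than 25 N by the thin packer (contact force between packer_thin and wall_thin above 25 N or contact force between packer_thin and ramp_thin above 25 N).
It fails at once if a cheek of the thick slot is loaded with more than 25 N by the thick packer (contact force between packer_thick and wall_thick above 25 N or contact force between packer_thick and ramp_thick above 25 N).
It fails at once if the nut is disturbed (moved more than 20 mm) (distance of nut from where it was at the start of the episode above 0.02 m).
It fails at once if the bearing is disturbed (moved more than 20 mm) (distance of bearing from where it was at the start of the episode above 0.02 m).
It fails at once if the gear is disturbed (moved more than 20 mm) (distance of gear from where it was at the start of the episode above 0.02 m).
It also fails if it takes over 72 s, if anything falls off the work surface, if the arm or the gripper's body presses on something with over 40 N, if the wrist force passes 120 N, or if a joint passes its speed limit or range.

## Working session

There is one attempt and no reset: what is moved stays moved. The work goes in short steps, Python scripts to look and compute and a tool call to move; the robot and the scene stay as the last step left them, time stands still between calls to the robot, and variables do not carry over. Pictures are saved under pics/ and viewed, at most 10 in all, crops included, and the job is handed in when it is done.

Besides the shell and the picture viewer there is one more tool, called after "Request:" as name(argument=value, ...) on one line, values as JSON. jog_arm: Moves the arm, as the interface text tells. Its arguments: {"type":"object","properties":{"deltas":{"type":"array"},"squeeze":{"type":"number"}},"required":["deltas"]}

```bash
ls; mkdir -p pics
cat > h.py <<'E'
import numpy as np, cv2
from scipy.spatial.transform import Rotation as R
from workcell import readout, read_camera, finish_job, bot
def Rm(a):
    a=np.asarray(a,float)
    return a if a.shape==(3,3) else R.from_rotvec(a).as_matrix()
def ray(c,uv):
    K=np.array([[c['fx'],0,c['cx']],[0,c['fy'],c['cy']],[0,0,1.]])
    p=cv2.undistortPoints(np.array(uv,float).reshape(-1,1,2),K,np.array(c['dist'],float)).reshape(-1,2)
    return np.c_[p,np.ones(len(p))]@Rm(c['attitude']).T
def onz(c,uv,z):
    d=ray(c,uv);o=np.array(c['origin'],float)
    return o+d*((z-o[2])/d[:,2])[:,None]
def proj(c,X):
    K=np.array([[c['fx'],0,c['cx']],[0,c['fy'],c['cy']],[0,0,1.]])
    A=Rm(c['attitude']);t=-A.T@np.array(c['origin'],float)
    return cv2.projectPoints(np.array(X,float).reshape(-1,3),cv2.Rodrigues(A.T)[0],t,K,np.array(c['dist'],float))[0].reshape(-1,2)
E
python3 - <<'E'
from h import *
import pickle
cs={n:read_camera(n) for n in("scene","side","wrist")}
pickle.dump(cs,open('cs0.pkl','wb'))
for n,c in cs.items(): print(n,c['fx'],c['origin'],c['attitude'])
a=np.hstack([cs['scene']['color'],cs['side']['color']])
cv2.imwrite('pics/scene0.png',cv2.resize(cs['scene']['color'],(800,600)))
cv2.imwrite('pics/side0.png',cv2.resize(cs['side']['color'],(800,600)))
cv2.imwrite('pics/wrist0.png',cv2.resize(cs['wrist']['color'],(800,600)))
print(readout.read_state(),bot.tip_extent)
E
```

```text
pics
scene 361.2046487406312 [ 0.65614759 -0.38866783  0.59058894] [-2.20514059 -0.37847105  0.17986902]
side 376.64417649397757 [ 0.49204327 -0.4240569   0.59653027] [-2.21811211 -0.1001613   0.02293084]
wrist 272.1506924202101 [0.67418465 0.07804889 0.3728319 ] [ 2.83034143e+00  1.14904565e-03 -2.28524622e-03]
{'time': 0.15, 'q': array([-3.69054493e-02,  2.64630165e-01,  1.60508700e+00, -4.32257346e-05,
        1.27372383e+00, -3.69106050e-02]), 'joint_vel': array([ 0.00033253, -0.00129121, -0.00508553, -0.00019228,  0.00066533,
       -0.00196209]), 'joint_torque': array([-4.44535381e-04, -5.15905774e+01, -3.67958951e+01, -2.06692371e-04,
        8.09489022e-03,  2.50629785e-05]), 'tool_pos': array([6.74442330e-01, 1.38493793e-06, 2.47199855e-01]), 'tcp_rot': array([-2.22048343e+00, -2.22052306e+00,  2.02254956e-03]), 'wrist_force': array([ 0.1224993 ,  0.18153759, -0.59201414]), 'torque': array([-0.00315352,  0.00272227, -0.04651865]), 'grip_force': 0.0, 'width': 0.9988983627786409} 0.017
```

View pics/scene0.png

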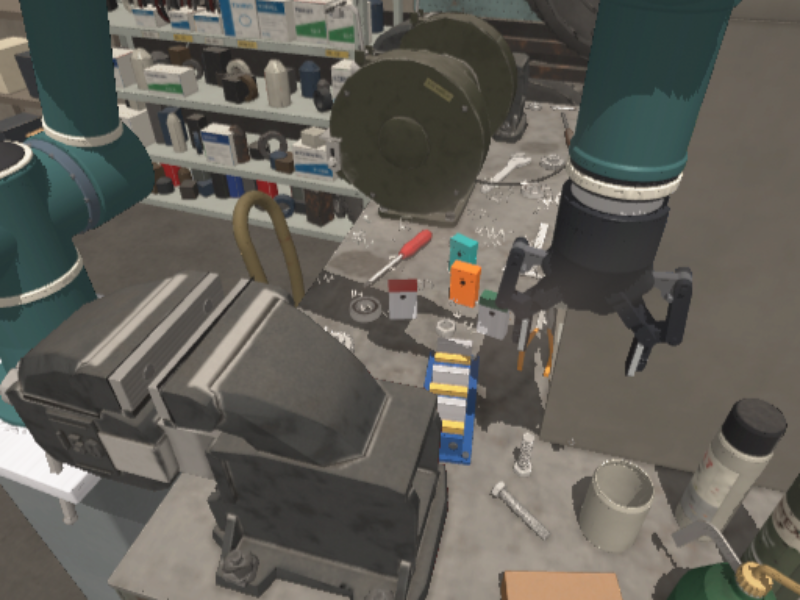

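View pics/side0.png

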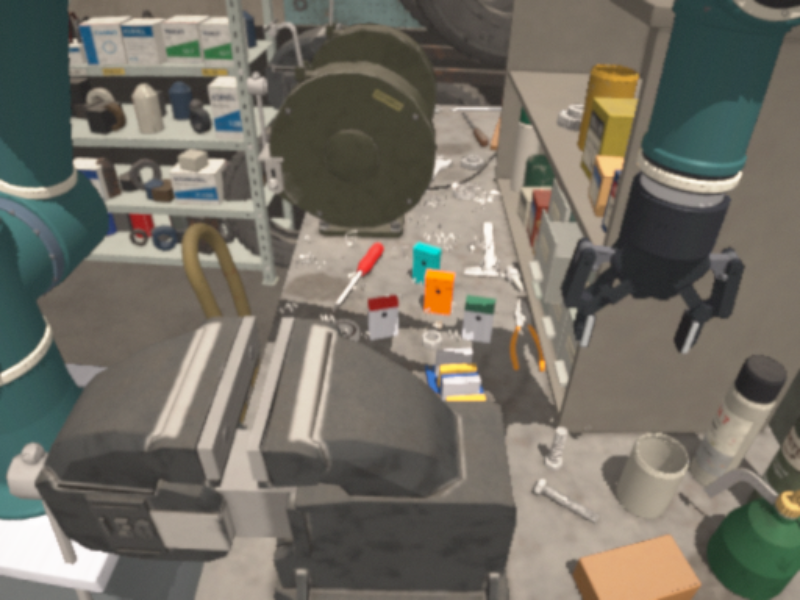

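View pics/wrist0.png

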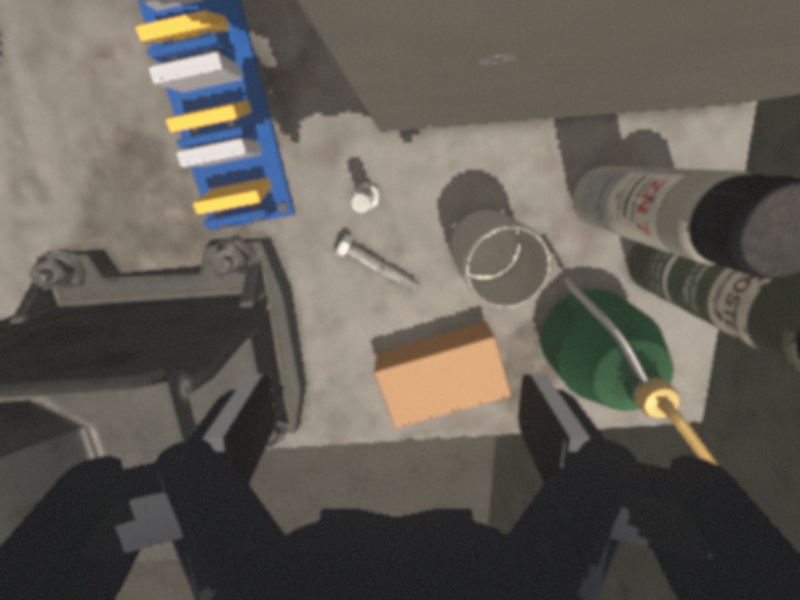

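The scene view shows red-top at (402,298), green-top at (490,315), and orange (465,283) and turquoise (463,250) as the decoys. The gauge is at (450,405), between the vise and the cabinet. In the wrist view, from near to far, the order is brass (232,197), steel (218,152), brass (208,117), steel (195,70), brass (180,25). That looks like the gauge is turned about 180°.

Run:
```python
from h import *
import pickle
cs=pickle.load(open('cs0.pkl','rb'))
s=512/800
S=lambda l:np.array(l,float)*s
np.set_printoptions(precision=3,suppress=True)
print('scene tops z=.07 red,green,orange,turq'); print(onz(cs['scene'],S([(402,285),(490,298),(466,268),(464,240)]),.07))
print('side'); print(onz(cs['side'],S([(383,302),(480,303),(440,274),(427,247)]),.07))
print('scene bench: nut,bearing,gauge near corners'); print(onz(cs['scene'],S([(446,326),(365,308),(438,460),(470,462),(549,536),(350,270)]),.0))
w=cs['wrist']
print('wrist z=.05: yellow,white,yellow,white,yellow'); print(onz(w,S([(232,194),(216,150),(208,113),(187,68),(180,22)]),.05))
print('base corners z=.008');print(onz(w,S([(207,228),(295,213)]),.008))
print('cabinet bottom edge, vise');print(onz(w,S([(380,125),(560,115),(215,240),(295,400)]),.0))
```

```text
scene tops z=.07 red,green,orange,turq
[[0.411 0.268 0.07 ]
 [0.547 0.282 0.07 ]
 [0.493 0.346 0.07 ]
 [0.467 0.427 0.07 ]]
side
[[0.413 0.267 0.07 ]
 [0.557 0.28  0.07 ]
 [0.495 0.35  0.07 ]
 [0.47  0.428 0.07 ]]
scene bench: nut,bearing,gauge near corners
[[ 0.483  0.277  0.   ]
 [ 0.343  0.276  0.   ]
 [ 0.546  0.029  0.   ]
 [ 0.585  0.039  0.   ]
 [ 0.692 -0.026  0.   ]
 [ 0.274  0.368  0.   ]]
wrist z=.05: yellow,white,yellow,white,yellow
[[0.552 0.053 0.05 ]
 [0.544 0.084 0.05 ]
 [0.542 0.108 0.05 ]
 [0.531 0.137 0.05 ]
 [0.531 0.164 0.05 ]]
base corners z=.008
[[0.512 0.021 0.008]
 [0.588 0.034 0.008]]
cabinet bottom edge, vise
[[ 0.661  0.104  0.   ]
 [ 0.807  0.112  0.   ]
 [ 0.514  0.009  0.   ]
 [ 0.573 -0.152  0.   ]]
```

Request:
jog_arm(deltas=[0.02,-0.04,-0.02,0,0,0,1,0.05,-0.08,-0.03,0,0,0,1,0.08,-0.12,-0.03,0,0,0,1,0.11,-0.15,-0.03,0,0,0,1,0.13,-0.17,-0.03,0,0,0,1,0.13,-0.17,-0.03,0,0,0,1])

```text
time: 0.75
tool_pos: [0.5023, 0.1321, 0.2782]
tcp_rot: [-2.217, -2.224, 0.0]
wrist_force: [-0.2, 0.4, -0.4]
width: 0.999
grip_force: 0.0
```

Run:
```python
from h import *
import pickle
w=read_camera('wrist');pickle.dump(w,open('w1.pkl','wb'))
print(w['origin'],w['attitude'])
cv2.imwrite('pics/wrist1.png',cv2.resize(w['color'],(800,600),interpolation=cv2.INTER_CUBIC))
```

```text
[0.50175085 0.20999407 0.40399071] [ 2.83114448e+00  5.60566730e-03 -2.17633145e-04]
```

View pics/wrist1.png

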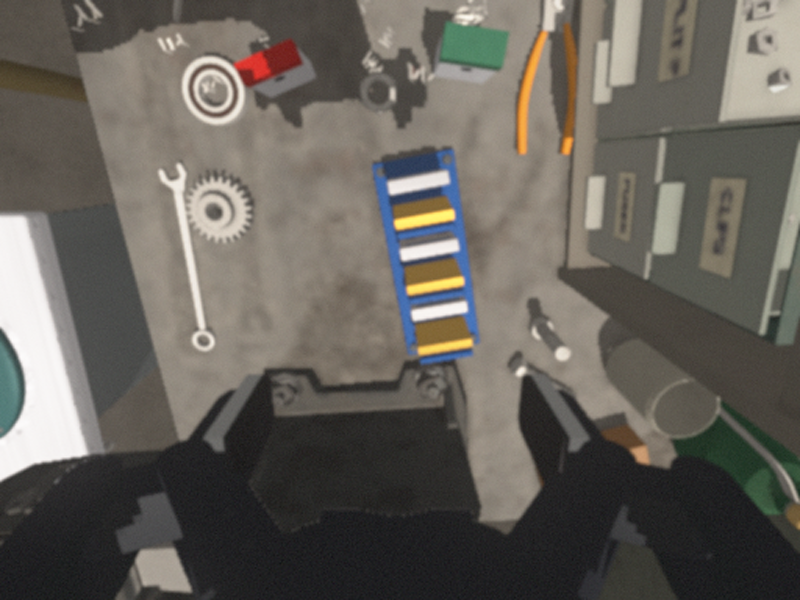

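Red-top (275,68) and green-top (473,48) are clear of the decoys, and the bearing is at (213,90), nut (378,92), gear (215,210). In the gauge, steel is at (418,182), (430,248), (440,310) and brass at (424,215), (433,278), (445,338). The shaded leaning faces look toward +y. So each slot has its wall on world +y, the gauge yaw is about 190°, and the narrow slot is the far one.

```bash
cat > gm.py <<'E'
from h import *
np.set_printoptions(precision=4,suppress=True)
def blobs(c,lo,hi,z,amin=60):
    h=cv2.cvtColor(c['color'],cv2.COLOR_BGR2HSV)
    m=cv2.inRange(h,np.array(lo),np.array(hi)); 
    n,l,st,ce=cv2.connectedComponentsWithStats(m)
    out=[]
    for i in range(1,n):
        if st[i,4]<amin: continue
        uv=np.argwhere(l==i)[:,::-1]
        P=onz(c,uv,z)[:,:2]
        r=cv2.minAreaRect((P*1000).astype(np.float32))
        out.append((ce[i],st[i,4],np.array(r[0])/1000,r[1],r[2]))
    return out
E
python3 - <<'E'
from gm import *
import pickle
c=pickle.load(open('w1.pkl','rb'))
for nm,lo,hi,z in(('red',(0,120,60),(8,255,255),.07),('green',(65,80,40),(90,255,255),.07),('blue',(100,120,60),(125,255,255),.008),('brass',(18,100,150),(32,255,255),.05),('white',(0,0,190),(180,40,255),.05)):
    for b in blobs(c,lo,hi,z):
        if 200<b[0][0]<340 and b[0][1]<240 or nm in('red','green'): print(nm,b[0]*800/512,b[1],b[2],np.round(b[3],1),round(b[4],1))
a=c['color'][80:240,225:320]; b=c['color'][0:75,130:345]
a=cv2.resize(a,None,fx=3.7,fy=3.7,interpolation=cv2.INTER_CUBIC)[:590]
b=cv2.resize(b,(430,150),interpolation=cv2.INTER_CUBIC)
o=np.zeros((592,800,3),np.uint8);o[:a.shape[0],:a.shape[1]]=a;o[:150,365:795]=b
cv2.imwrite('pics/crop1.png',o)
E
```

```text
red [267.8795  62.029 ] 700 [0.4112 0.2743] [45.4 17.8] 21.3
green [472.7429  45.1902] 920 [0.5549 0.2855] [23.2 43.1] 82.6
green [  4.5281 406.4094] 147 [ 0.1507 -0.0034] [49.1 11. ] 74.2
green [773.9498 448.3927] 244 [ 0.8528 -0.0415] [ 15.2 111.9] 46.2
green [729.4477 454.765 ] 847 [ 0.8142 -0.057 ] [ 45.6 102.3] 52.0
blue [424.2921 241.4029] 1651 [0.5323 0.124 ] [ 71.8 179. ] 10.8
blue [444.2135 356.6075] 118 [0.5531 0.0169] [52.  7.] 10.7
brass [423.9788 218.2087] 306 [0.5247 0.1632] [49.5 10.4] 10.8
brass [434.5588 284.4424] 255 [0.5358 0.1063] [48.4 10.3] 10.5
brass [444.4565 345.7473] 230 [0.5462 0.0484] [48.7 10.2] 10.7
white [468.6928  17.3971] 82 [0.554  0.3074] [18.   6.5] 6.5
white [418.0133 182.051 ] 316 [0.5195 0.1922] [49.1 10.1] 10.1
white [428.9494 249.3103] 290 [0.5298 0.1373] [49.7 10.4] 10.8
white [438.9513 310.4125] 253 [0.5399 0.0824] [49.2 10.4] 10.0
```

View pics/crop1.png

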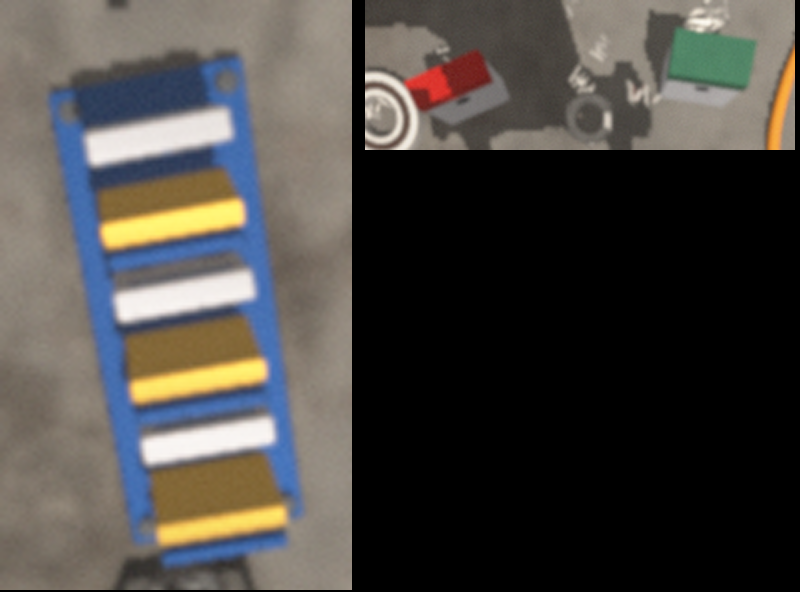

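Request:
jog_arm(deltas=[0.02,-0.01,0,0,0,-8,1,0.04,-0.02,0,0,0,-16,1,0.06,-0.04,0,0,0,-24,1,0.08,-0.05,0,0,0,-32,0.5,0.1,-0.06,0,0,0,-40,0.3,0.12,-0.07,0,0,0,-48,0.2,0.135,-0.08,0,0,0,-56,0.2,0.14,-0.09,0,0,0,-64,0.2])

```text
time: 1.6
tool_pos: [0.4157, 0.2708, 0.2781]
tcp_rot: [0.698, 3.063, -0.0]
wrist_force: [0.5, -0.4, -0.5]
width: 0.601
grip_force: 0.0
```

Request:
jog_arm(deltas=[0,0,0,0,0,-8,0.2,0,0,0,0,0,-16,0.2,0,0,0,0,0,-24,0.2,0,0,0,0,0,-32,0.2,0,0,0,0,0,-40,0.2,0,0,0,0,0,-47,0.2,0,0,0,0,0,-47,0.2])

```text
time: 2.3
tool_pos: [0.416, 0.2695, 0.2781]
tcp_rot: [0.571, -3.089, 0.001]
wrist_force: [-0.7, -0.1, 0.9]
width: 0.601
grip_force: 0.0
```

Run:
```python
from gm import *
import pickle
s=readout.read_state();print(s['tool_pos'],Rm(s['tcp_rot'])[:2,:2],s['q'],s['width'],s['time'])
c=read_camera('wrist');pickle.dump(c,open('w2.pkl','wb'))
cv2.imwrite('pics/wrist2.png',cv2.resize(c['color'],(800,600),interpolation=cv2.INTER_CUBIC))
print(c['origin'])
for nm,lo,hi,z in(('red',(0,120,60),(8,255,255),.07),('green',(65,80,40),(90,255,255),.07),('blue',(100,120,60),(125,255,255),.008),('brass',(18,100,150),(32,255,255),.05),('white',(0,0,190),(180,40,255),.05)):
    for b in blobs(c,lo,hi,z):
        print(nm,b[0]*800/512,b[1],b[2],np.round(b[3],1),round(b[4],1))
cs=pickle.load(open('cs0.pkl','rb'));w=pickle.load(open('w1.pkl','rb'))
# vise corner triangulation
for A,B in(((437,398),(455,412)),):
    a=np.array(cs['scene']['origin']);da=ray(cs['scene'],[np.array(A)*.64])[0];b=np.array(w['origin']);db=ray(w,[np.array(B)*.64])[0]
    t=np.linalg.lstsq(np.c_[da,-db],b-a,rcond=None)[0];print('vise',a+t[0]*da,b+t[1]*db)
```

```text
[0.416  0.2695 0.2781] [[-0.9339 -0.3576]
 [-0.3576  0.9339]] [ 0.5248 -0.0981  1.9393 -0.0004  1.3006 -1.4115] 0.6007015902866498 2.3
[0.3421 0.2407 0.4038]
red [405.9596 255.0574] 452 [0.4089 0.2755] [44.7 15.1] 21.0
red [614.1168 271.8289] 949 [0.361  0.4383] [83.6 21.5] 75.7
red [554.0983 554.33  ] 236 [0.6474 0.5354] [70.6 36.3] 14.4
green [532.1092 363.8987] 1173 [0.4604 0.4111] [57.7 48.2] 65.9
green [357.9901 406.4789] 396 [0.5538 0.2853] [21.5 44.1] 84.3
blue [227.3547 280.427 ] 1215 [0.5305 0.1198] [ 72.4 187.9] 10.2
blue [ 97.775 293.725] 125 [0.5671 0.0142] [52.   7.4] 9.0
blue [165.6132 306.3329] 132 [0.5545 0.0785] [52.7  7.1] 8.9
blue [232.3574 318.568 ] 103 [0.5432 0.1434] [51.4  5.2] 9.8
brass [108.9084 302.2837] 221 [0.5452 0.0484] [50.6  8.7] 10.9
brass [176.5354 312.9735] 231 [0.5345 0.1064] [50.   8.4] 11.8
brass [242.3383 323.9104] 228 [0.5238 0.1634] [51.   9.4] 10.5
white [270.2021  54.6043] 1033 [0.3071 0.128 ] [ 21.1 162. ] 2.5
white [312.3383 121.1184] 1111 [0.3401 0.1722] [49.8 50.4] 29.9
white [416.5179 173.2873] 385 [0.3477 0.2615] [46.4 45.9] 84.9
white [419.3449 173.5327] 197 [0.3475 0.262 ] [28.2 27.6] 67.0
white [523.0349 202.3581] 163 [0.3367 0.3497] [58.3  7.1] 71.8
white [148.5659 308.6758] 219 [0.5395 0.0821] [48.   8.3] 11.0
white [212.5818 318.7277] 210 [0.5289 0.1373] [47.9  9.5] 10.2
white [275.1021 329.7503] 199 [0.5186 0.1924] [47.2  9. ] 10.3
white [382.3946 442.4237] 86 [0.5971 0.328 ] [ 9.8 46.6] 1.8
white [466.1106 474.0287] 74 [0.6007 0.4161] [ 9.5 36.5] 2.5
vise [0.5431 0.0226 0.1188] [0.5481 0.0239 0.1187]
```

View pics/wrist2.png

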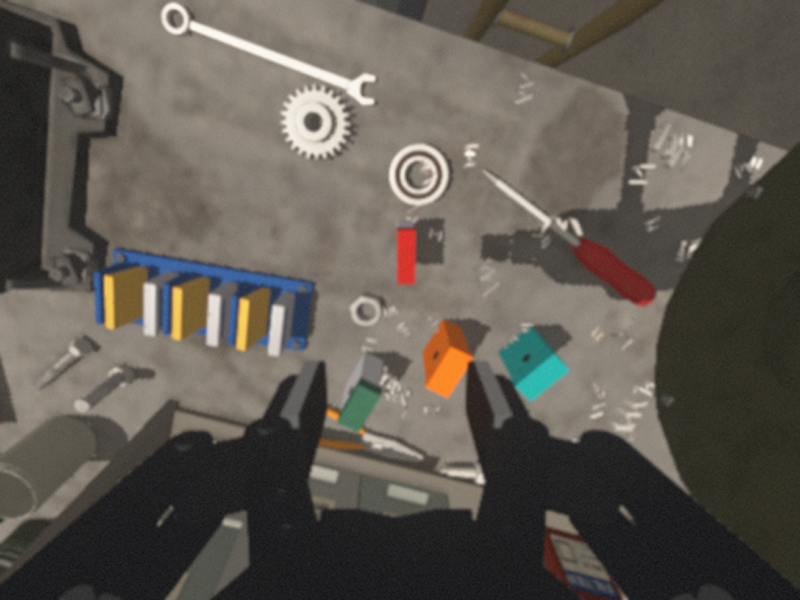

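Red-top is at (406,255) with yaw 21°, and the bearing (418,173) and nut (366,310) leave room for the fingers. The gauge agrees in both views: slot_thin ≈ (0.521,0.180), yaw 10.5°. Next I descend on the thin packer.

Request:
jog_arm(deltas=[0.0045,0.008,0.03,0,0,0,0.1,0.0045,0.008,0.07,0,0,0,0.1,0.0045,0.008,0.11,0,0,0,0.1,0.0045,0.008,0.15,0,0,0,0.1,0.0045,0.008,0.18,0,0,0,0.1,0.0045,0.008,0.2,0,0,0,0.1,0.0045,0.008,0.212,0,0,0,0.1,0.0045,0.008,0.212,0,0,0,0.1])

```text
time: 3.15
tool_pos: [0.407, 0.275, 0.0646]
tcp_rot: [0.569, -3.086, 0.002]
wrist_force: [-0.3, -0.9, 0.0]
width: 0.552
grip_force: 0.0
```

Request:
jog_arm(deltas=[0,0,0,0,0,0,-1,0,0,0,0,0,0,-1,0,0,0,0,0,0,-1,0,0,0,0,0,0,-1,0,0,0,0,0,0,-1,0,0,0,0,0,0,-1], squeeze=40)

```text
time: 3.75
tool_pos: [0.4093, 0.2765, 0.0679]
tcp_rot: [-0.572, 3.086, 0.001]
wrist_force: [0.7, -0.6, 5.6]
width: 0.153
grip_force: 42.3
```

Request:
jog_arm(deltas=[0,0,-0.02,0,0,0,-1,0,0,-0.05,0,0,0,-1,0,0,-0.09,0,0,0,-1,-0.014,-0.026,-0.1,0,0,3,-1,-0.028,-0.055,-0.1,0,0,6,-1,-0.045,-0.085,-0.1,0,0,10.6,-1,-0.06,-0.11,-0.1,0,0,10.6,-1,-0.07,-0.131,-0.1,0,0,10.6,-1])

```text
time: 4.55
tool_pos: [0.5209, 0.1775, 0.1659]
tcp_rot: [0.283, -3.128, 0.0]
wrist_force: [1.5, 0.3, -1.8]
width: 0.157
grip_force: 41.2
```

Request:
jog_arm(deltas=[0,0,0,0,0,0,-1,0,0,0,0,0,0,-1,0,0,0,0,0,0,-1])

```text
time: 4.85
tool_pos: [0.5192, 0.1789, 0.1657]
tcp_rot: [0.285, -3.127, -0.0]
wrist_force: [-0.1, 0.8, -1.8]
width: 0.153
grip_force: 41.2
```

```bash
cat > look.py <<'E'
from gm import *
import pickle,sys
n=sys.argv[1]
s=readout.read_state();print(s['tool_pos'],Rm(s['tcp_rot'])[:2],s['wrist_force'],s['width'],s['grip_force'],s['time'])
c=read_camera('wrist');pickle.dump(c,open(n+'.pkl','wb'))
cv2.imwrite(f'pics/{n}.png',cv2.resize(c['color'],(800,600),interpolation=cv2.INTER_CUBIC))
print(c['origin'])
zt=s['tool_pos'][2]+float(sys.argv[2])
for nm,lo,hi,z in(('red',(0,120,60),(8,255,255),zt),('green',(65,80,40),(90,255,255),zt),('brass',(18,100,130),(32,255,255),.05),('white',(0,0,170),(180,40,255),.05)):
    for b in blobs(c,lo,hi,z):
        if 30<max(b[3])<55 and min(b[3])<25: print(nm,b[0]*800/512,b[1],b[2],np.round(b[3],1),round(b[4],1))
E
python3 look.py w3 .004
```

```text
[0.5192 0.1789 0.1657] [[-0.9835 -0.1807 -0.0016]
 [-0.1807  0.9835  0.    ]] [-0.1339  0.8187 -1.7653] 0.15346250007684764 41.20101749897003 4.85
[0.4415 0.164  0.2916]
red [395.3954 396.8656] 2317 [0.5155 0.178 ] [48.9 15.6] 10.4
brass [276.403  297.4828] 725 [0.531  0.1121] [55.  22.7] 10.2
brass [174.1745 299.319 ] 530 [0.545  0.0486] [50.3 10.1] 11.2
white [430.6596  10.1181] 614 [0.372  0.1692] [12.7 41.3] 10.5
white [772.5188  41.956 ] 432 [0.3518 0.3406] [41.9 13.4] 60.9
white [231.6066 300.1797] 574 [0.5393 0.0823] [49.4 11. ] 9.9
white [324.7768 299.4568] 581 [0.5292 0.1373] [49.4 10.8] 10.7
white [415.819 298.172] 306 [0.5192 0.1915] [50.  8.] 17.8
white [526.0083 359.3815] 719 [0.5472 0.2665] [22.5 53.9] 82.8
white [128.138  389.2448] 120 [0.6152 0.0207] [10.9 31.9] 68.6
white [586.0912 443.2036] 183 [0.5974 0.3258] [48.1  7.5] 88.5
```

View pics/w3.png

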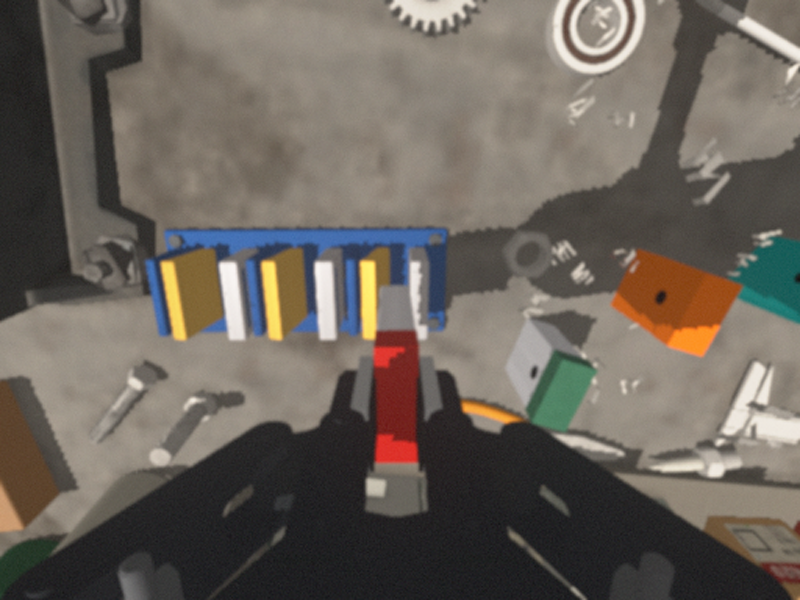

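The packer is held at (397,397), square to the slot, about 1 mm on the brass side of the flush line. That suits entry.

Request:
jog_arm(deltas=[-0.002,-0.001,0.015,0,0,0,-1,-0.002,-0.001,0.03,0,0,0,-1,-0.002,-0.001,0.038,0,0,0,-1,-0.002,-0.001,0.044,0,0,0,-1,-0.002,-0.001,0.047,0,0,0,-1,-0.002,-0.001,0.05,0,0,0,-1,-0.002,-0.001,0.053,0,0,0,-1,-0.002,-0.001,0.053,0,0,0,-1])

```text
time: 5.7
tool_pos: [0.5224, 0.178, 0.1132]
tcp_rot: [0.285, -3.129, 0.0]
wrist_force: [-0.3, 0.2, -1.1]
width: 0.154
grip_force: 41.2
```

Request:
jog_arm(deltas=[0,0,0.002,0,0,0,-1,0,0,0.004,0,0,0,-1,0,0,0.006,0,0,0,-1,0,0,0.006,0,0,0,-1])

```text
time: 6.1
tool_pos: [0.5221, 0.1779, 0.1069]
tcp_rot: [0.285, -3.128, 0.0]
wrist_force: [-0.3, -0.8, -3.0]
width: 0.151
grip_force: 41.2
```

Request:
jog_arm(deltas=[0,0.0005,0,0,0,0,-1,0,0.001,0,0,0,0,-1,0,0.001,0,0,0,0,-1])

```text
time: 6.4
tool_pos: [0.5223, 0.1791, 0.1074]
tcp_rot: [-0.285, 3.128, 0.0]
wrist_force: [-0.8, 0.2, -1.4]
width: 0.151
grip_force: 41.2
```

Request:
jog_arm(deltas=[0,0.0005,0,0,0,0,-1,0,0.001,0,0,0,0,-1,0,0.001,0,0,0,0,-1])

```text
time: 6.7
tool_pos: [0.522, 0.1801, 0.1073]
tcp_rot: [-0.285, 3.129, 0.0]
wrist_force: [0.4, 0.6, -2.5]
width: 0.159
grip_force: 41.2
```

Request:
jog_arm(deltas=[0,0.0005,0,0,0,0,-1,0,0.001,0,0,0,0,-1,0,0.001,0,0,0,0,-1])

```text
time: 7.0
tool_pos: [0.5218, 0.181, 0.1073]
tcp_rot: [0.285, -3.129, -0.0]
wrist_force: [-0.5, -0.7, -2.7]
width: 0.153
grip_force: 41.2
```

Request:
jog_arm(deltas=[0,0.0005,0,0,0,0,-1,0,0.001,0,0,0,0,-1,0,0.001,0,0,0,0,-1,0,0.001,0,0,0,0,-1])

```text
time: 7.4
tool_pos: [0.5218, 0.1816, 0.1073]
tcp_rot: [-0.285, 3.129, -0.001]
wrist_force: [0.6, -3.0, -1.4]
width: 0.155
grip_force: 41.4
```

Request:
jog_arm(deltas=[0,-0.0002,0.001,0,0,0,-1,0,-0.0002,0.002,0,0,0,-1,0,-0.0002,0.003,0,0,0,-1,0,-0.0002,0.003,0,0,0,-1])

```text
time: 7.8
tool_pos: [0.5219, 0.1816, 0.1042]
tcp_rot: [-0.285, 3.128, -0.001]
wrist_force: [0.8, -3.5, -1.4]
width: 0.16
grip_force: 41.4
```

Request:
jog_arm(deltas=[0,0,0.001,0,0,0,-1,0,0,0.002,0,0,0,-1,0,0,0.002,0,0,0,-1])

```text
time: 8.1
tool_pos: [0.5218, 0.1816, 0.1022]
tcp_rot: [-0.285, 3.128, -0.001]
wrist_force: [1.8, -4.9, -0.8]
width: 0.152
grip_force: 41.5
```

Request:
jog_arm(deltas=[0,-0.0003,0.001,0,0,0,-1,0,-0.0003,0.002,0,0,0,-1,0,-0.0003,0.002,0,0,0,-1])

```text
time: 8.4
tool_pos: [0.5217, 0.1814, 0.1001]
tcp_rot: [0.285, -3.128, 0.0]
wrist_force: [2.4, -4.0, -1.7]
width: 0.154
grip_force: 41.5
```

Request:
jog_arm(deltas=[0,0,0.001,0,0,0,-1,0,0,0.002,0,0,0,-1,0,0,0.002,0,0,0,-1])

```text
time: 8.7
tool_pos: [0.5217, 0.1814, 0.0981]
tcp_rot: [0.285, -3.128, 0.0]
wrist_force: [1.4, -4.5, -2.0]
width: 0.15
grip_force: 41.5
```

Request:
jog_arm(deltas=[0,-0.0002,0.001,0,0,0,-1,0,-0.0002,0.002,0,0,0,-1,0,-0.0002,0.002,0,0,0,-1])

```text
time: 9.0
tool_pos: [0.5217, 0.1813, 0.096]
tcp_rot: [0.285, -3.128, -0.0]
wrist_force: [1.5, -2.5, -2.2]
width: 0.155
grip_force: 41.5
```

Request:
jog_arm(deltas=[0,0,0.001,0,0,0,-1,0,0,0.0015,0,0,0,-1,0,0,0.0015,0,0,0,-1])

```text
time: 9.3
tool_pos: [0.5217, 0.1813, 0.0946]
tcp_rot: [0.285, -3.128, -0.0]
wrist_force: [0.9, -3.6, -1.8]
width: 0.151
grip_force: 41.5
```

Request:
jog_arm(deltas=[0,0,0.001,0,0,0,-1,0,0,0.0015,0,0,0,-1,0,0,0.0015,0,0,0,-1])

```text
time: 9.6
tool_pos: [0.5217, 0.1813, 0.0931]
tcp_rot: [0.285, -3.129, -0.0]
wrist_force: [1.3, -2.3, -1.8]
width: 0.153
grip_force: 41.5
```

Request:
jog_arm(deltas=[0,0,0.001,0,0,0,-1,0,0,0.0015,0,0,0,-1,0,0,0.0015,0,0,0,-1])

```text
time: 9.9
tool_pos: [0.5218, 0.1813, 0.0917]
tcp_rot: [0.285, -3.129, -0.0]
wrist_force: [0.8, -3.1, -2.7]
width: 0.155
grip_force: 41.5
```

Request:
jog_arm(deltas=[0,0,0.001,0,0,0,-1,0,0,0.0015,0,0,0,-1,0,0,0.0015,0,0,0,-1])

```text
time: 10.2
tool_pos: [0.5217, 0.1812, 0.0901]
tcp_rot: [0.285, -3.129, 0.0]
wrist_force: [1.7, -2.3, -2.1]
width: 0.156
grip_force: 41.5
```

Request:
jog_arm(deltas=[0,0,0.001,0,0,0,-1,0,0,0.0015,0,0,0,-1,0,0,0.0015,0,0,0,-1])

```text
time: 10.5
tool_pos: [0.5217, 0.1813, 0.0886]
tcp_rot: [0.285, -3.129, 0.0]
wrist_force: [0.9, -3.7, -1.3]
width: 0.155
grip_force: 41.5
```

Request:
jog_arm(deltas=[0,0,0.001,0,0,0,-1,0,0,0.0015,0,0,0,-1,0,0,0.0015,0,0,0,-1])

```text
time: 10.8
tool_pos: [0.5218, 0.1812, 0.0872]
tcp_rot: [0.285, -3.129, 0.0]
wrist_force: [0.9, -3.9, -1.4]
width: 0.153
grip_force: 41.5
```

Request:
jog_arm(deltas=[0,0,0.0005,0,0,0,-1,0,0,0.001,0,0,0,-1,0,0,0.001,0,0,0,-1])

```text
time: 11.1
tool_pos: [0.5218, 0.1812, 0.0863]
tcp_rot: [-0.285, 3.129, -0.0]
wrist_force: [1.1, -4.0, -0.4]
width: 0.158
grip_force: 41.6
```

Request:
jog_arm(deltas=[0,0,0.0005,0,0,0,-1,0,0,0.001,0,0,0,-1,0,0,0.001,0,0,0,-1])

```text
time: 11.4
tool_pos: [0.522, 0.1812, 0.0856]
tcp_rot: [-0.285, 3.128, -0.0]
wrist_force: [0.3, -4.7, 2.9]
width: 0.153
grip_force: 41.9
```

Request:
jog_arm(deltas=[0,0,0.0005,0,0,0,-1,0,0,0.001,0,0,0,-1,0,0,0.001,0,0,0,-1])

```text
time: 11.7
tool_pos: [0.5221, 0.1812, 0.085]
tcp_rot: [-0.285, 3.128, -0.0]
wrist_force: [-1.0, -5.4, 5.8]
width: 0.15
grip_force: 42.3
```

Request:
jog_arm(deltas=[0,-0.0002,0.0004,0,0,0,-1,0,-0.0002,0.0008,0,0,0,-1,0,-0.0002,0.0008,0,0,0,-1,0,-0.0002,0.0008,0,0,0,-1])

```text
time: 12.1
tool_pos: [0.5223, 0.1812, 0.0846]
tcp_rot: [-0.285, 3.128, 0.0]
wrist_force: [-1.9, -5.2, 7.7]
width: 0.158
grip_force: 42.5
```

```bash
python3 -c "
from h import *
s=readout.read_state();print(s['tool_pos'],s['wrist_force'],s['torque'],Rm(s['tcp_rot']))"
```

```text
[0.52227119 0.18119395 0.0846417 ] [-1.94397749 -5.22830075  7.69756376] [-0.79997844  0.41018164  0.11713067] [[-9.83584048e-01 -1.80448780e-01  8.11156886e-04]
 [-1.80448588e-01  9.83584371e-01  3.04221271e-04]
 [-8.52737592e-04  1.52855074e-04 -9.99999625e-01]]
```

Request:
jog_arm(deltas=[0,0,0,0,0,0,-0.3,0,0,0,0,0,0,-0.3,0,0,0,0,0,0,-0.3,0,0,0,0,0,0,-0.3])

```text
time: 12.5
tool_pos: [0.5216, 0.1814, 0.0832]
tcp_rot: [0.285, -3.128, -0.001]
wrist_force: [0.4, -0.2, 0.3]
width: 0.352
grip_force: 0.0
```

Request:
jog_arm(deltas=[0,0,-0.01,0,0,0,-0.3,0,0,-0.03,0,0,0,-0.2,0,0,-0.07,0,0,0,0,0,0,-0.11,0,0,0,0.1,0,0.03,-0.13,0,0,0,0.1,0,0.03,-0.13,0,0,0,0.1,0,0.03,-0.13,0,0,0,0.1])

```text
time: 13.2
tool_pos: [0.5166, 0.211, 0.2146]
tcp_rot: [-0.287, 3.127, 0.0]
wrist_force: [0.2, -0.9, 0.3]
width: 0.55
grip_force: 0.0
```

```bash
python3 look.py w4 -0.1265
```

```text
[0.5166 0.211  0.2146] [[-0.9833 -0.1819  0.0018]
 [-0.1819  0.9833  0.0004]] [ 0.1779 -0.904   0.2889] 0.5502516497183145 0.0 13.2
[0.4386 0.196  0.3402]
red [769.4235 111.9498] 1153 [0.3775 0.3955] [53.2 21.3] 76.3
red [346.0815 288.3024] 701 [0.5206 0.18  ] [46.6 14.9] 8.9
green [493.5822 344.8799] 596 [0.5429 0.2789] [22.1 35.3] 82.0
brass [162.1084 271.9811] 383 [0.545  0.0484] [50.1  9.8] 10.4
brass [245.5898 271.7656] 400 [0.5342 0.1065] [50.1 10.3] 10.9
brass [326.5361 269.9032] 355 [0.5239 0.162 ] [50.4  9.7] 7.9
white [375.9863  16.8552] 884 [0.3653 0.1708] [21.8 50.5] 10.5
white [630.5828  29.2736] 185 [0.3411 0.3186] [32.9  5.4] 75.8
white [707.9504  75.0543] 374 [0.357  0.3782] [43.9 15.6] 89.3
white [211.0538 272.4891] 430 [0.5392 0.0824] [49.  10.8] 10.4
white [290.1312 272.214 ] 424 [0.5291 0.1373] [49.  10.8] 10.5
white [466.9132 327.377 ] 188 [0.547  0.2695] [12.1 42. ] 83.1
white [760.4121 368.2107] 113 [0.5386 0.4992] [30.8 12.6] 81.7
white [533.7307 405.654 ] 97 [0.6023 0.3389] [36.1  6.2] 79.4
white [438.8896 447.9588] 235 [0.6536 0.2723] [11.5 40.4] 3.7
white [448.5216 503.2332] 130 [0.7056 0.2936] [ 8.3 36.2] 10.4
```

View pics/w4.png

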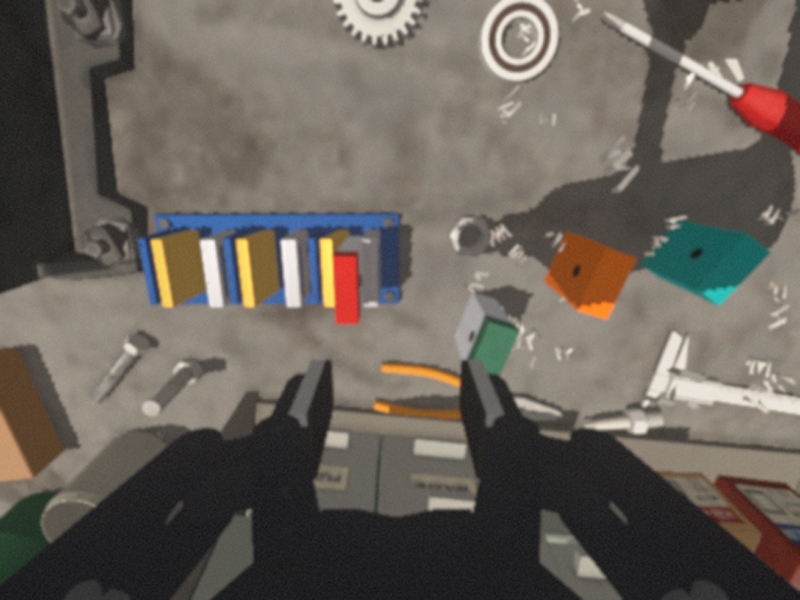

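The thin packer stands square in the narrow slot, red top at (346,288), with the fingers clear. Next I go to the green-top packer (493,345); orange (590,275) and turquoise (705,260) are not wanted.

Request:
jog_arm(deltas=[-0.013,0.017,0,0,0,5,0.1,-0.026,0.034,0,0,0,10,0.1,-0.04,0.05,0,0,0,15,0.1,-0.05,0.066,0,0,0,17,0.1,-0.05,0.066,0.03,0,0,17,0.1,-0.05,0.066,0.06,0,0,17,0.1,-0.05,0.066,0.06,0,0,17,0.1,-0.05,0.066,0.06,0,0,17,0.1])

```text
time: 14.05
tool_pos: [0.5524, 0.2833, 0.1515]
tcp_rot: [-0.181, -3.132, 0.004]
wrist_force: [1.0, -0.5, 1.0]
width: 0.548
grip_force: 0.0
```

```bash
python3 look.py w5 -0.0846
```

```text
[0.5524 0.2833 0.1515] [[-0.9933  0.1155 -0.0042]
 [ 0.1155  0.9933 -0.0021]] [ 0.9779 -0.4999  1.0268] 0.5479498056790432 0.0 14.05
[0.4743 0.292  0.2776]
red [177.838  291.7437] 1595 [0.5272 0.1719] [50.  24.1] 10.3
red [762.3166 459.6831] 213 [0.6676 0.4888] [42.  13.3] 83.4
green [403.2438 332.2077] 868 [0.5612 0.2856] [21. 34.] 81.3
brass [ 85.5957 308.6487] 512 [0.5352 0.1075] [48.3  9.5] 10.8
white [134.7557 293.75  ] 628 [0.5297 0.1377] [49.6 10.5] 10.4
white [ 47.5881 321.5091] 585 [0.5401 0.0828] [49.6 10.4] 10.5
white [513.9746 371.5723] 160 [0.6029 0.3495] [35.8  6.1] 78.9
white [402.3022 454.7856] 414 [0.6531 0.2752] [12.6 40.1] 3.1
```

Request:
jog_arm(deltas=[-0.0015,0.002,0.02,0,0,0,0.1,-0.0015,0.002,0.05,0,0,0,0.1,-0.0015,0.002,0.075,0,0,0,0.1,-0.0015,0.002,0.087,0,0,0,0.1,-0.0015,0.002,0.087,0,0,0,0.1])

```text
time: 14.6
tool_pos: [0.5548, 0.2858, 0.0658]
tcp_rot: [-0.181, -3.135, 0.002]
wrist_force: [-0.5, -0.3, -0.1]
width: 0.55
grip_force: 0.0
```

Request:
jog_arm(deltas=[0,0,0,0,0,0,-1,0,0,0,0,0,0,-1,0,0,0,0,0,0,-1,0,0,0,0,0,0,-1,0,0,0,0,0,0,-1,0,0,0,0,0,0,-1], squeeze=45)

```text
time: 15.2
tool_pos: [0.5571, 0.287, 0.0688]
tcp_rot: [0.181, 3.133, 0.003]
wrist_force: [0.7, -0.6, 5.8]
width: 0.245
grip_force: 46.6
```

Request:
jog_arm(deltas=[0,0,-0.03,0,0,0,-1,0,0,-0.07,0,0,0,-1,0,0,-0.11,0,0,0,-1,0,-0.01,-0.15,0,0,0,-1,0,-0.03,-0.15,0,0,0,-1,-0.003,-0.065,-0.15,0,0,-4,-1,-0.006,-0.1,-0.15,0,0,-8,-1,-0.008,-0.13,-0.15,0,0,-12,-1])

```text
time: 16.0
tool_pos: [0.5463, 0.1539, 0.2139]
tcp_rot: [0.152, -3.134, 0.002]
wrist_force: [-0.1, 0.5, -4.1]
width: 0.25
grip_force: 45.4
```

```bash
python3 -c "
from h import *
s=readout.read_state();T=Rm(s['tcp_rot']);print(s['tool_pos'],T[:2],s['wrist_force'])
print(T.T@(np.array([.5427,.0654,s['tool_pos'][2]])-s['tool_pos']))"
```

```text
[0.54631974 0.15386517 0.21385875] [[-0.99527678 -0.09699785 -0.00394417]
 [-0.09699253  0.99528395 -0.00151888]] [-0.14684582  0.51972469 -4.05712888]
[ 0.0121831  -0.08769685  0.00014864]
```

Request:
jog_arm(deltas=[0.004,-0.03,0,0,0,-2,-1,0.008,-0.06,0,0,0,-5,-1,0.01,-0.08,0,0,0,-5,-1,0.012,-0.086,0,0,0,-5,-1,0.012,-0.086,0.02,0,0,-5,-1,0.012,-0.086,0.03,0,0,-5,-1,0.012,-0.086,0.03,0,0,-5,-1,0.012,-0.086,0.03,0,0,-5,-1])

```text
time: 16.8
tool_pos: [0.5438, 0.0699, 0.1856]
tcp_rot: [0.286, -3.127, -0.0]
wrist_force: [0.6, 0.5, -4.5]
width: 0.247
grip_force: 45.3
```

```bash
python3 look.py w6 .002
```

```text
[0.5438 0.0699 0.1856] [[-0.9835 -0.1812 -0.0019]
 [-0.1812  0.9835 -0.    ]] [ 0.5626  0.483  -4.503 ] 0.24705114546248852 45.295870900154114 16.8
[0.4662 0.055  0.3115]
green [395.3112 404.4111] 2329 [0.5413 0.0695] [44.2 22.1] 9.2
white [761.1729  60.488 ] 438 [0.3782 0.2422] [16.3 41.9] 25.7
white [481.3518  80.8123] 307 [0.4184 0.0963] [16.2 31.7] 5.9
white [416.7453 268.2734] 318 [0.5329 0.081 ] [36.1 10.9] 11.0
white [637.731  472.0177] 230 [0.6536 0.2706] [14.1 35.6] 2.9
white [751.7405 483.3218] 316 [0.6468 0.3621] [13.2 43.1] 3.8
white [ 75.1209 509.0124] 349 [ 0.766  -0.1373] [50.8 22. ] 3.3
```

View pics/w6.png

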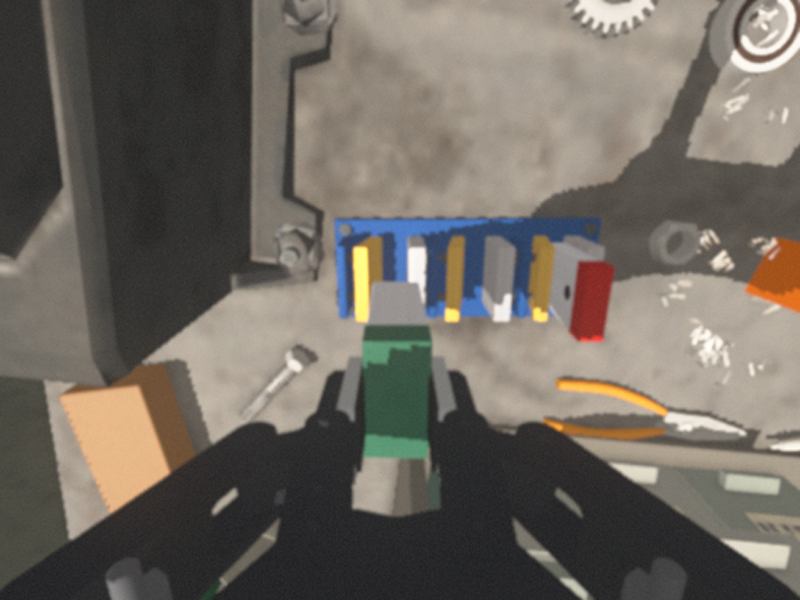

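The thick packer is held at (397,390), square to the wide slot and clear of the vise. It sits about 4 mm toward the steel side, so I shift 4 mm and go down.

Request:
jog_arm(deltas=[0.001,-0.0042,0.01,0,0,0,-1,0.001,-0.0042,0.03,0,0,0,-1,0.001,-0.0042,0.05,0,0,0,-1,0.001,-0.0042,0.06,0,0,0,-1,0.001,-0.0042,0.062,0,0,0,-1,0.001,-0.0042,0.062,0,0,0,-1])

```text
time: 17.45
tool_pos: [0.5444, 0.0652, 0.1245]
tcp_rot: [0.285, -3.129, 0.0]
wrist_force: [0.4, -0.7, -4.8]
width: 0.242
grip_force: 45.3
```

Request:
jog_arm(deltas=[0,0,0.002,0,0,0,-1,0,0,0.004,0,0,0,-1,0,0,0.005,0,0,0,-1,0,0,0.005,0,0,0,-1])

```text
time: 17.85
tool_pos: [0.5444, 0.0652, 0.1196]
tcp_rot: [-0.285, 3.128, -0.0]
wrist_force: [0.2, -0.3, -4.7]
width: 0.244
grip_force: 45.3
```

Request:
jog_arm(deltas=[0,0,0.001,0,0,0,-1,0,0,0.002,0,0,0,-1,0,0,0.003,0,0,0,-1,0,0,0.003,0,0,0,-1])

```text
time: 18.25
tool_pos: [0.5441, 0.0652, 0.1162]
tcp_rot: [0.285, -3.128, 0.0]
wrist_force: [-0.2, -0.3, -4.1]
width: 0.244
grip_force: 45.3
```

Request:
jog_arm(deltas=[0,0,0.001,0,0,0,-1,0,0,0.002,0,0,0,-1,0,0,0.003,0,0,0,-1,0,0,0.003,0,0,0,-1])

```text
time: 18.65
tool_pos: [0.5441, 0.0652, 0.1132]
tcp_rot: [0.285, -3.128, 0.0]
wrist_force: [-0.3, 0.3, -4.2]
width: 0.247
grip_force: 45.3
```

Request:
jog_arm(deltas=[0,0.0005,0,0,0,0,-1,0,0.001,0,0,0,0,-1,0,0.001,0,0,0,0,-1])

```text
time: 18.95
tool_pos: [0.5441, 0.0663, 0.1135]
tcp_rot: [-0.285, 3.129, 0.0]
wrist_force: [0.7, 0.0, -4.1]
width: 0.248
grip_force: 45.3
```

Request:
jog_arm(deltas=[0,0.0005,0,0,0,0,-1,0,0.0007,0,0,0,0,-1,0,0.0007,0,0,0,0,-1])

```text
time: 19.25
tool_pos: [0.544, 0.0669, 0.1135]
tcp_rot: [0.285, -3.129, 0.0]
wrist_force: [-0.1, -0.1, -4.2]
width: 0.243
grip_force: 45.3
```

Request:
jog_arm(deltas=[0,0.0004,0,0,0,0,-1,0,0.0007,0,0,0,0,-1,0,0.0007,0,0,0,0,-1])

```text
time: 19.55
tool_pos: [0.544, 0.0672, 0.1135]
tcp_rot: [-0.285, 3.128, -0.001]
wrist_force: [0.6, -1.8, -3.3]
width: 0.245
grip_force: 45.4
```

Request:
jog_arm(deltas=[0,0.0003,0,0,0,0,-1,0,0.0005,0,0,0,0,-1,0,0.0005,0,0,0,0,-1])

```text
time: 19.85
tool_pos: [0.544, 0.0675, 0.1135]
tcp_rot: [-0.285, 3.128, -0.002]
wrist_force: [0.7, -4.3, -3.4]
width: 0.244
grip_force: 45.4
```

Request:
jog_arm(deltas=[0,-0.0003,0.001,0,0,0,-1,0,-0.0003,0.002,0,0,0,-1,0,-0.0003,0.003,0,0,0,-1,0,-0.0003,0.003,0,0,0,-1])

```text
time: 20.25
tool_pos: [0.5443, 0.0675, 0.1108]
tcp_rot: [-0.285, 3.128, -0.001]
wrist_force: [2.3, -5.6, -2.6]
width: 0.246
grip_force: 45.6
```

Request:
jog_arm(deltas=[0,0,0.001,0,0,0,-1,0,0,0.002,0,0,0,-1,0,0,0.002,0,0,0,-1])

```text
time: 20.55
tool_pos: [0.5445, 0.0675, 0.1088]
tcp_rot: [-0.285, 3.127, -0.001]
wrist_force: [2.1, -5.3, -2.4]
width: 0.242
grip_force: 45.7
```

Request:
jog_arm(deltas=[0,-0.0004,0.001,0,0,0,-1,0,-0.0004,0.0015,0,0,0,-1,0,-0.0004,0.0015,0,0,0,-1])

```text
time: 20.85
tool_pos: [0.5443, 0.0673, 0.1071]
tcp_rot: [-0.285, 3.128, -0.0]
wrist_force: [1.6, -4.2, -2.0]
width: 0.246
grip_force: 45.6
```

Request:
jog_arm(deltas=[0,0,0.001,0,0,0,-1,0,0,0.0015,0,0,0,-1,0,0,0.0015,0,0,0,-1])

```text
time: 21.15
tool_pos: [0.5441, 0.0673, 0.1055]
tcp_rot: [-0.285, 3.128, -0.0]
wrist_force: [1.4, -5.3, -3.1]
width: 0.247
grip_force: 45.7
```

Request:
jog_arm(deltas=[0,-0.0003,0.001,0,0,0,-1,0,-0.0003,0.0015,0,0,0,-1,0,-0.0003,0.0015,0,0,0,-1])

```text
time: 21.45
tool_pos: [0.5438, 0.0671, 0.1038]
tcp_rot: [0.285, -3.128, -0.0]
wrist_force: [1.2, -4.3, -3.3]
width: 0.249
grip_force: 45.7
```

Request:
jog_arm(deltas=[0,0,0.001,0,0,0,-1,0,0,0.0015,0,0,0,-1,0,0,0.0015,0,0,0,-1])

```text
time: 21.75
tool_pos: [0.5438, 0.0671, 0.1023]
tcp_rot: [0.285, -3.128, -0.0]
wrist_force: [1.8, -4.1, -2.0]
width: 0.245
grip_force: 45.6
```

Foot is at about 34 mm, so contact is possible any time now.

Request:
jog_arm(deltas=[0,-0.0002,0.0005,0,0,0,-1,0,-0.0002,0.001,0,0,0,-1,0,-0.0002,0.001,0,0,0,-1])

```text
time: 22.05
tool_pos: [0.5438, 0.067, 0.1013]
tcp_rot: [0.284, -3.128, -0.001]
wrist_force: [1.1, -3.0, -3.4]
width: 0.244
grip_force: 45.5
```

Request:
jog_arm(deltas=[0,0,0.0005,0,0,0,-1,0,0,0.001,0,0,0,-1,0,0,0.001,0,0,0,-1])

```text
time: 22.35
tool_pos: [0.5438, 0.067, 0.1003]
tcp_rot: [0.285, -3.128, -0.0]
wrist_force: [0.3, -3.0, -3.8]
width: 0.244
grip_force: 45.6
```

Request:
jog_arm(deltas=[0,0,0.0005,0,0,0,-1,0,0,0.001,0,0,0,-1,0,0,0.0015,0,0,0,-1,0,0,0.0015,0,0,0,-1])

```text
time: 22.75
tool_pos: [0.5441, 0.067, 0.0992]
tcp_rot: [-0.285, 3.128, 0.0]
wrist_force: [0.3, -1.3, -0.2]
width: 0.245
grip_force: 45.8
```

Request:
jog_arm(deltas=[0,0,0.0005,0,0,0,-1,0,0,0.001,0,0,0,-1,0,0,0.001,0,0,0,-1])

```text
time: 23.05
tool_pos: [0.5443, 0.0671, 0.0985]
tcp_rot: [-0.285, 3.128, 0.0]
wrist_force: [-2.0, -1.7, 2.7]
width: 0.247
grip_force: 46.2
```

Request:
jog_arm(deltas=[0,0,0.0005,0,0,0,-1,0,0,0.001,0,0,0,-1,0,0,0.001,0,0,0,-1])

```text
time: 23.35
tool_pos: [0.5445, 0.0671, 0.0979]
tcp_rot: [-0.285, 3.128, 0.0]
wrist_force: [-2.0, -1.3, 5.6]
width: 0.245
grip_force: 46.5
```

Request:
jog_arm(deltas=[0,0,0.0003,0,0,0,-1,0,0,0.0005,0,0,0,-1,0,0,0.0005,0,0,0,-1,0,0,0.0005,0,0,0,-1])

```text
time: 23.75
tool_pos: [0.5446, 0.0671, 0.0977]
tcp_rot: [-0.285, 3.127, 0.0]
wrist_force: [-2.7, -1.2, 8.0]
width: 0.248
grip_force: 46.8
```

Request:
jog_arm(deltas=[0,0,0,0,0,0,-0.15,0,0,0,0,0,0,-0.15,0,0,0,0,0,0,-0.15,0,0,0,0,0,0,-0.15])

```text
time: 24.15
tool_pos: [0.5438, 0.067, 0.0961]
tcp_rot: [0.284, -3.128, -0.0]
wrist_force: [0.2, 0.2, 0.2]
width: 0.424
grip_force: 0.0
```

Request:
jog_arm(deltas=[0,0,-0.01,0,0,0,-0.15,0,0,-0.03,0,0,0,-0.1,0,0,-0.07,0,0,0,0,0,0,-0.11,0,0,0,0.1,0,0.04,-0.12,0,0,0,0.1,0,0.08,-0.12,0,0,0,0.1,0,0.08,-0.12,0,0,0,0.1])

```text
time: 24.85
tool_pos: [0.5294, 0.1492, 0.2185]
tcp_rot: [-0.29, 3.126, 0.004]
wrist_force: [0.4, -0.7, -0.0]
width: 0.55
grip_force: 0.0
```

```bash
python3 look.py w7 -0.117
python3 - <<'E'
from gm import *
c=cv2.imread('pics/w7.png');print(c.shape)
E
```

```text
[0.5294 0.1492 0.2185] [[-0.983  -0.1837  0.0024]
 [-0.1837  0.983   0.0026]] [ 0.3915 -0.7305 -0.0341] 0.5499364940546556 0.0 24.85
[0.4513 0.1338 0.344 ]
red [443.6977 284.8839] 657 [0.5177 0.1757] [43.  14.3] 12.1
red [770.822  510.5808] 92 [0.6406 0.4455] [43.4  8.2] 84.8
green [256.1759 288.5727] 1075 [0.541  0.0668] [43.2 22.9] 11.3
brass [337.0038 266.8921] 529 [0.5324 0.1092] [53.7 18.2] 11.5
brass [416.4859 266.53  ] 461 [0.5224 0.1629] [53.8 12.4] 11.8
white [469.0907  19.223 ] 697 [0.3666 0.1636] [21.3 51.5] 10.7
white [378.8899 268.9904] 429 [0.5294 0.137 ] [49.5 10.2] 10.2
white [583.3027 325.8762] 255 [0.5414 0.2931] [38.6 18.2] 46.3
white [199.4844 350.7812] 100 [0.6203 0.0138] [11.7 31.7] 68.5
white [396.1373 432.6324] 269 [0.6609 0.1745] [12.7 40.4] 4.1
(600, 800, 3)
```

View pics/w7.png

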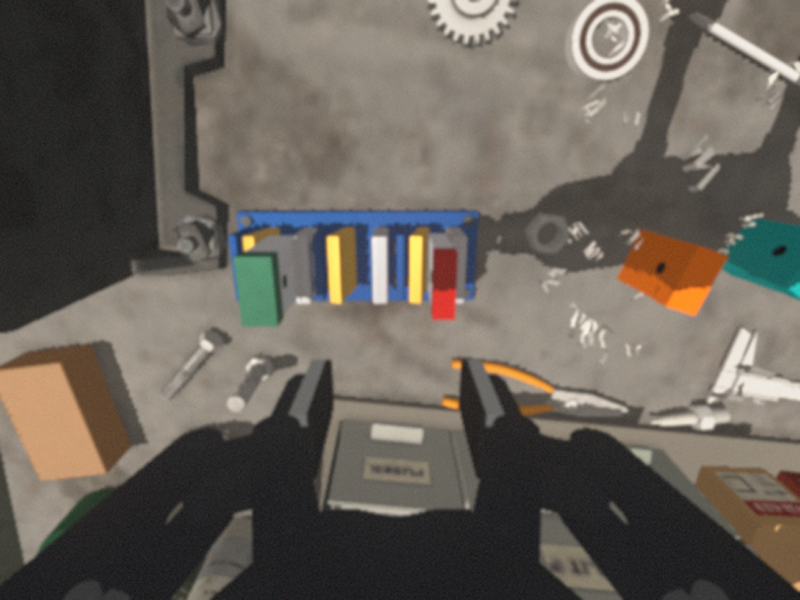

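Both packers stand square and upright in their end slots: green at (257,288), red at (444,284). The middle slot is empty, nut, bearing and gear are untouched, and the gripper is clear. I'm handing in.

```bash
python3 -c "
from workcell import finish_job
print(finish_job())"
```

```text
the job is handed in; nothing more can be done
None
```

Both packers were pressed home in their own slots with about 10–12 N and left standing, released and upright, and the job was handed in at about 25 s of the 72 s allowed; no verdict came back.

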